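# Slide a magneto condenser under the test jig's spring clip

## Robot

A 6-joint arm with a two-finger parallel gripper is mounted at the origin on the work surface. World frame = base frame: x ahead of the robot, y to its left, z up, the work surface at z = 0. Lengths are in mm, angles in rad, forces in N, time in s.
With the tool pointing down it reaches from about 325 to 775 mm from the base axis. Payload 9.3 kg.
Tool frame: the origin (TCP) lies between the finger pads; the fingertips stand 14 mm ahead of it and the grasp point (between the pads) lies 5 mm behind it; y points along the fingers, x is the direction in which the jaws open and shut, and the axes are right-handed (so a half turn about y gives the same grasp; the last joint's range is limited). The gripper opens to 85 mm and grips with 20 to 120 N. Pads are 22 mm wide; open, the fingers measure 114 mm over their backs; the gripper's body (76 mm by 85 mm) begins 54 mm behind the grasp point. The pads swing forward as they close: fully open they stand 13 mm farther back than shut.
Start: joints at [-1.312, 0.259, 0.021, 1.334, 0, 1.418], TCP at [220.136, -504.021, 245.279] pointing down, gripper open.
Joint ranges: [-3.04, 3.04], [-0.91, 1.82], [-1.04, 1.36], [-1.92, 1.95], [-1.52, 1.45], [-3.14, 3.14]. Speed limits (rad/s): [2.22, 2.22, 2.79, 3.14, 3.14, 3.14].

## Interface

Orientations are given as a unit quaternion [x, y, z, w].
In Python, from plant import manip gives the robot as it stands.
- The arm moves only by the tool drive_tool, never from a script. Its argument "targets" is a list that holds one entry, the list of rows, each a list of 7 numbers: the shift along the world's x, y, z in mm, then the turn, a rotation vector about the world's x, y, z in rad, then the opening in per cent of the stroke, from 0 (shut) to 100 (fully open). A call has exactly 10 rows; each row is the pose to reach, as a shift and turn from the pose commanded when the call began; what a row does not reach only later rows make up. A row lasts 1/12 s, in which the tool goes at most 41.7 mm and 7.16 degrees, less where a joint would pass 70% of its speed; a pose out of reach is approached as far as the arm can. A call with a gripper value outside its range is refused whole. The fingers move at their own pace and stop on an object; "grip_force" is the grip in N (left out, the last holds). Time passes only in rows, so rows that repeat a pose let the fingers close, or fill a call up. It gives the time, the measured TCP pose, the force and the opening at its end, in the units of the state.
- manip.state(): the state, without advancing time (a new reading comes with each control period).
- manip.snapshot(name): name is "scene" or "top"; returns a dict with "color" (384x512x3 uint8, blue, green, red), "fov_y" (degrees; the focal length in pixels is half the picture's height over the tangent of half this angle, whatever the lens; pixels are square), "cx", "cy" (the principal point, pixels), "T" (4x4, takes a point from camera to world coordinates). Camera axes: x right, y down, z forward; pixel columns grow to the right and rows downward; lengths in mm; the calibration is good to about 2 mm. A picture is of the moment at which its call begins. There is no depth.
- manip.job_done(): hands the job in, once; it reports no verdict.
The state is a dict: "clock": time; "joint_pos": joint angles; "joint_vel": joint speeds; "tau": joint torques, N m; "eef_pos": TCP position; "eef_rot": TCP orientation; "force": force on the tool from outside, world axes, zero at the start; "torque": the same for the moment, N m; "width": finger opening in mm.
Only numpy, scipy, OpenCV 4.12 (cv2) and the standard library are available. Lean on these libraries where they do the work, as an engineer would, in place of code of your own. Each camera call takes 0.05 s, during which the arm holds its last target.

## Task

Load the flat magneto condenser into the test jig without picking it up: with one fingertip press the tail of the spring clip down so that its jaw rises, and while keeping it pressed, push the condenser along the bed with the other fingertip, under the raised jaw and fully home against the stop. Then let the tail up so that the jaw comes down on the condenser, and take the hand clear. The condenser only ever slides flat on the bed, and the other things lying around stay where they are.

Things in the scene. Friction and masses are not known exactly. Their poses are not given: they have to be found in the camera images.
- jig: Test jig fixed to the shelf: base plate 190 x 90 x 8 mm (jig x from -105 to +85 mm) with a dark bakelite bed 84 mm wide, its flat top 20 mm above the shelf, from jig x = -95 mm to the stop. Origin on the shelf under the stop; x axis = the level direction in which the condenser is pushed home, z up. Two binding posts 23 mm tall stand at x = 58, y = +-34 mm.
- jig_stop (a point): Foot of the stop's face, mid-width, on the bed's top: jig x = 0, y = 0, 20 mm above the shelf. The stop is a ridge right across the bed, 4 mm thick, 6 mm tall. Low side rims, 4 mm tall, run along the whole bed 66 mm apart, so the condenser has 11 mm of play each side; it need not be centred.
- clip_pin (a point): Middle of the clip's pivot pin (lies along jig y): jig x = 10 mm, 28 mm above the shelf. Held by two steel ears at jig y = +-17 to +-20 mm, x = 2.5 to 18.5 mm, tops 34 mm above the shelf; knuckle and spring coils between them reach 7 mm either side of the pin.
- clip (a joint): Angle of the steel spring clip about its pin. 0 = at rest, jaw shut; grows as the tail (+x side of the pin) is pressed down and the jaw (-x side) rises; 0.55 = fully open, at its stop. The condenser passes under above 0.36; about 0.30 with the jaw resting on it. Springs back when let go; fully down takes about 5 N at 30 mm from the pin, more nearer to it.
- clip_tail (a point): On the middle of the tail's upper face, 36 mm from the pin along it; moves with the clip. Tail: smooth flat plate 34 mm wide, 2.5 mm thick, round end, can be pressed 8 to 60 mm beyond the pin. At rest it slopes up by 0.55 rad away from the pin, its end 60 mm above the shelf; fully pressed it is level, top 24.5 mm above the shelf: lower than the condenser's top.
- clip_lip (a point): Middle of the lower edge of the clip's jaw, a down-turned lip 30 mm wide, 3 mm thick, at jig x = -10 mm; moves with the clip. At rest 4 mm above the bed, so the condenser cannot pass; fully open 14.8 mm above it.
- condenser_center (a point): Centre (half-way up) of the flat rectangular condenser, tan mica with brass ends: 28 mm along its x axis, 44 mm along y, 10 mm thick, about 35 g, loose, lying on the bed before the jaw, its x axis roughly along the jig's. Home = front long edge against the stop: centre at jig x = -14 mm, 25 mm above the shelf.
- distributor_cap: Bystander: cracked dark bakelite distributor cap, 80 mm across, 50 mm tall, with five towers; origin at the centre of its underside.
- armature: Bystander: rusted steel magneto armature lying on its side, 118 mm long, 42 mm tall; origin under its middle, its length along its x axis.
- nut_driver: Bystander: brass nut driver with a wooden handle, 177 mm long, 24 mm thick, lying along its x axis; origin underneath, where handle meets shank, handle towards -x.
- gear: Bystander: bronze gear lying flat, 53 mm across, 16 mm tall with its hub; origin at the centre of its underside.
Mind the look-alikes: they are no part of the job. What is meant by the part that bears condenser_center is not orange, and is the larger of those in its own colour.

How it is judged (in metres and radians):
On the way, in this order (a step that is already met when the one before it is completed fails the run):
1. a finger presses the clip's tail down so that its jaw is open (clip angle above 0.40) while the condenser is still in front of the jaw (value of joint clip above 0.4 rad and contact force between the fingers and clip above 0.3 N and x of condenser_center in the frame of jig below -0.021 m), for 0.1 s.
2. the condenser is home against the stop (within 2.5 mm) while a finger still holds the clip open (value of joint clip above 0.36 rad and contact force between the fingers and clip above 0.3 N and x of condenser_center in the frame of jig above -0.0165 m), for 0.1 s.
At the end, for the whole second after the job is handed in: Condenser flat on the bed (height within 2 mm), front edge against the stop (2.5 mm), square to it (0.1 rad) and between the side rims (13 mm off centre at most); clip let up, its jaw pressing on the condenser with over 1 N (angle 0.25 to 0.36); all at rest (x of condenser_center in the frame of jig between -0.0165 and -0.0115 m and y of condenser_center in the frame of jig between -0.013 and 0.013 m and height (world z) of condenser_center between 0.023 and 0.027 m and angle between the x axis of condenser_center and the x axis of jig, either way round below 0.1 rad and angle between condenser_center's own z axis and vertical below 0.06 rad and value of joint clip between 0.25 and 0.36 rad and contact force between clip and condenser above 1 N and velocity of joint clip below 0.1 rad/s and linear speed of condenser below 0.01 m/s); the robot touches nothing.
It fails at once if the condenser is lifted more than 5 mm off the bed or falls from it (height (world z) of condenser_center above 0.03 m or height (world z) of condenser_center below 0.02 m).
It fails at once if the condenser is tipped up by more than 0.35 rad (angle between condenser_center's own z axis and vertical above 0.35 rad).
It fails at once if a bystander is moved by more than 15 mm (distance of any of distributor_cap, armature, nut_driver, gear from where it was at the start of the episode above 0.015 m).
It also fails if it takes over 53 s, if anything falls off the work surface, if the arm or the gripper's body presses on something with over 40 N, if the wrist force passes 120 N, or if a joint passes its speed limit or range.

## Working session

There is one attempt and no reset: what is moved stays moved. The work goes in short steps, Python scripts to look and compute and a tool call to move; the robot and the scene stay as the last step left them, time stands still between calls to the robot, and variables do not carry over. Pictures are saved under pics/ and viewed, and the job is handed in when it is done.

Besides the shell and the picture viewer there is one more tool, called after ">>>" as name([rows], argument=value, ...), one row to a line, values as JSON. drive_tool: Moves the arm, as the interface text tells. Its arguments: {"type":"object","properties":{"targets":{"type":"array"},"grip_force":{"type":"number"}},"required":["targets"]}

```bash
ls; mkdir -p pics
python3 - <<'E'
from plant import manip
import cv2
s=manip.state(); print(s)
for n in("scene","top"):
    r=manip.snapshot(n); cv2.imwrite(f"pics/{n}0.png",r["color"]); print(n,r["fov_y"],r["cx"],r["cy"],r["T"])
E
```

```text
pics
{'clock': 0.0, 'joint_pos': array([-1.31158553e+00,  2.59207599e-01,  2.07736747e-02,  1.33367723e+00,
       -2.53004286e-05,  1.41820643e+00]), 'joint_vel': array([ 4.30274582e-04, -6.37317025e-04, -4.96092057e-04, -2.77450649e-05,
        1.99495296e-03, -1.28724423e-04]), 'tau': array([ 5.18580000e-04, -5.55640376e+01,  3.44528031e+01,  1.38018330e-02,
       -4.16325679e-05,  1.19720315e-05]), 'eef_pos': array([ 220.07314989, -503.78152818,  244.66246142]), 'eef_rot': array([-0.59135874,  0.38756601, -0.38686254,  0.59196689]), 'force': array([ 0.57429858,  0.29698214, -0.53515731]), 'torque': array([ 0.03625666, -0.02100092, -0.0457606 ]), 'width': 85.34644552463118}
scene 56.85430020705432 256.21598498055846 191.3994432991308 [[-5.95604923e-01  6.72467179e-01 -4.39366212e-01  8.78037505e+02]
 [ 8.03276527e-01  4.97752228e-01 -3.27092556e-01  2.21213306e+02]
 [-1.26349710e-03 -5.47750502e-01 -8.36640778e-01  5.95781949e+02]
 [ 0.00000000e+00  0.00000000e+00  0.00000000e+00  1.00000000e+00]]
top 49.48030257011999 250.67827586900177 187.92391454925453 [[-2.50969430e-02 -9.99079278e-01  3.47956880e-02  5.84108860e+02]
 [-9.98664713e-01  2.66283110e-02  4.42687712e-02 -2.89798522e+00]
 [-4.51545623e-02 -3.36382149e-02 -9.98413510e-01  7.46650844e+02]
 [ 0.00000000e+00  0.00000000e+00  0.00000000e+00  1.00000000e+00]]
```

View pics/scene0.png

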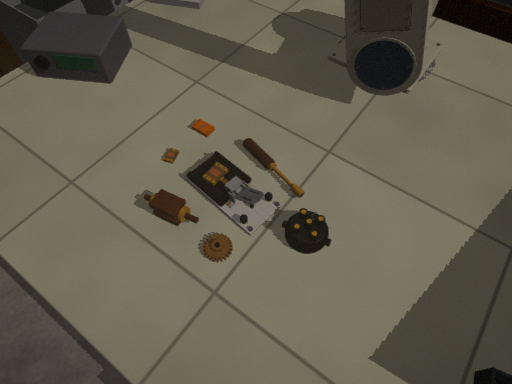

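View pics/top0.png

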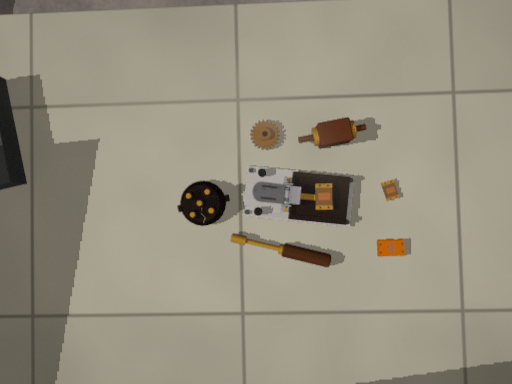

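Run:
```python
import cv2
t=cv2.imread("pics/top0.png");cv2.imwrite("pics/topz.png",cv2.resize(t[150:240,235:365],None,fx=6,fy=6,interpolation=cv2.INTER_CUBIC))
t=cv2.imread("pics/scene0.png");cv2.imwrite("pics/scz.png",cv2.resize(t[140:240,175:295],None,fx=6,fy=6,interpolation=cv2.INTER_CUBIC))
```

```text
(no output)
```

View pics/topz.png

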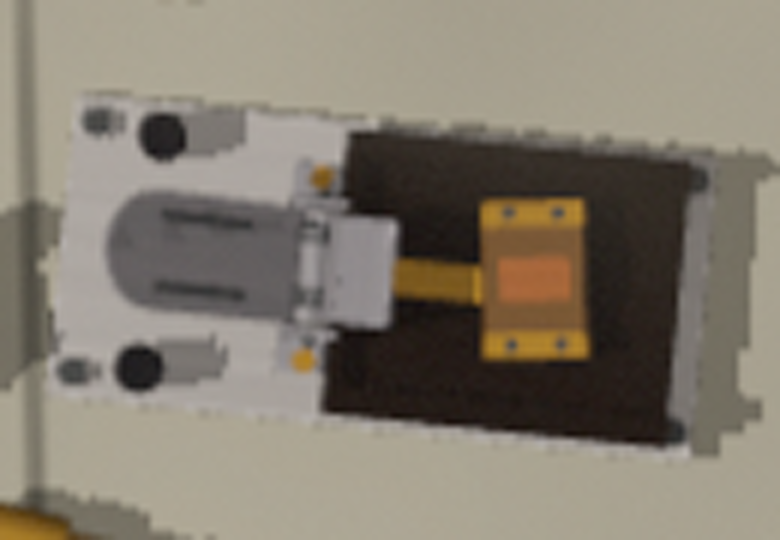

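View pics/scz.png

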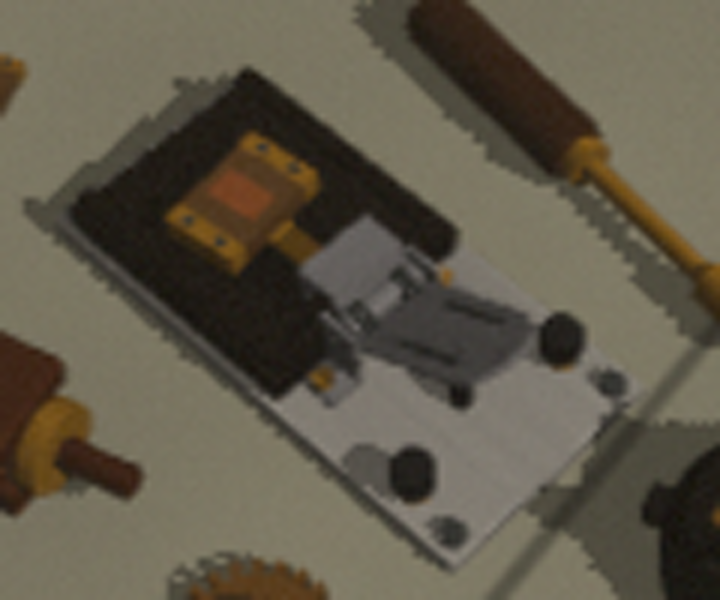

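```bash
cat > h.py <<'E'
import numpy as np,cv2
from scipy.optimize import least_squares
def proj(P,r):
    T=r["T"];f=192/np.tan(np.radians(r["fov_y"]/2))
    p=(np.asarray(P,float)-T[:3,3])@T[:3,:3]
    return np.c_[r["cx"]+f*p[:,0]/p[:,2],r["cy"]+f*p[:,1]/p[:,2]]
def tw(q,P):
    c,s=np.cos(q[2]),np.sin(q[2]);P=np.asarray(P,float)
    return np.c_[q[0]+c*P[:,0]-s*P[:,1],q[1]+s*P[:,0]+c*P[:,1],P[:,2]]
def unz(a,x0,y0,k=6): return (np.asarray(a,float)+.5)/k-.5+[x0,y0]
E
python3 - <<'E'
from h import *
from plant import manip
t=manip.snapshot("top");s=manip.snapshot("scene")
J=[(85,-45,8),(85,45,8),(-105,45,8),(-105,-45,8)]
u=unz([(78,95),(50,395),(690,458),(715,152)],235,150)
q=least_squares(lambda q:(proj(tw(q,J),t)-u).ravel(),[600,0,1.57]); print(q.x,q.fun)
C=[(14,-22,30),(-14,-22,30),(-14,22,30),(14,22,30)]
v=unz([(482,200),(585,198),(590,358),(482,360)],235,150)
c=least_squares(lambda q:(proj(tw(q,C),t)-v).ravel(),[600,0,1.57]); print(c.x,c.fun)
d=c.x-q.x;k=q.x[2];print("cond in jig",np.cos(k)*d[0]+np.sin(k)*d[1],-np.sin(k)*d[0]+np.cos(k)*d[1],d[2])
def draw(r,n,x0,y0,w,h):
    im=cv2.resize(r["color"][y0:y0+h,x0:x0+w],None,fx=6,fy=6,interpolation=cv2.INTER_CUBIC)
    def pt(P,col,cl=True):
        a=(proj(P,r)-[x0,y0]+.5)*6-.5
        cv2.polylines(im,[np.int32(np.round(a))],cl,col,1)
    pt(tw(q.x,J),(0,255,0));pt(tw(c.x,C),(255,0,0))
    pt(tw(q.x,[(-95,-42,20),(0,-42,20),(0,42,20),(-95,42,20)]),(0,255,255))
    pt(tw(q.x,[(10,-17,28),(10,17,28)]),(0,0,255))
    c_,s_=np.cos(.55),np.sin(.55)
    a=36;tx,tz=10+a*c_,28+a*s_
    pt(tw(q.x,[(10,0,28),(10+60*c_,0,28+60*s_-2)]),(255,0,255))
    cv2.imwrite(n,im)
draw(t,"pics/td.png",235,150,130,90);draw(s,"pics/sd.png",175,140,120,100)
E
```

```text
[595.71634231 -43.70054716   1.45163792] [-0.56159732 -0.23248152 -0.66874076  0.19578306  0.4607695   0.05923736
  0.73950626 -0.03551088]
[591.83929642 -95.58261329   1.55794086] [ 0.31513609  0.40440513 -0.36565215  0.50373813 -0.71082049 -0.37946933
  0.76755347 -0.52367204]
cond in jig -51.975062255095274 -2.3180107526105354 0.1063029398695925
```

View pics/td.png

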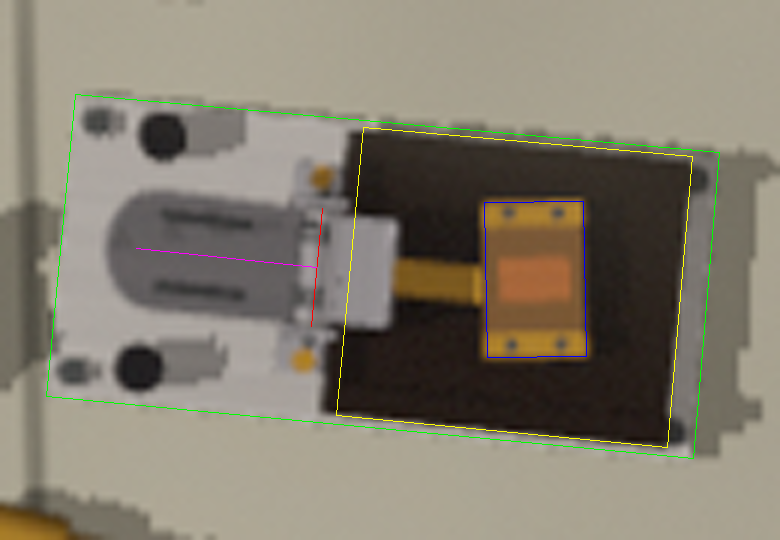

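View pics/sd.png

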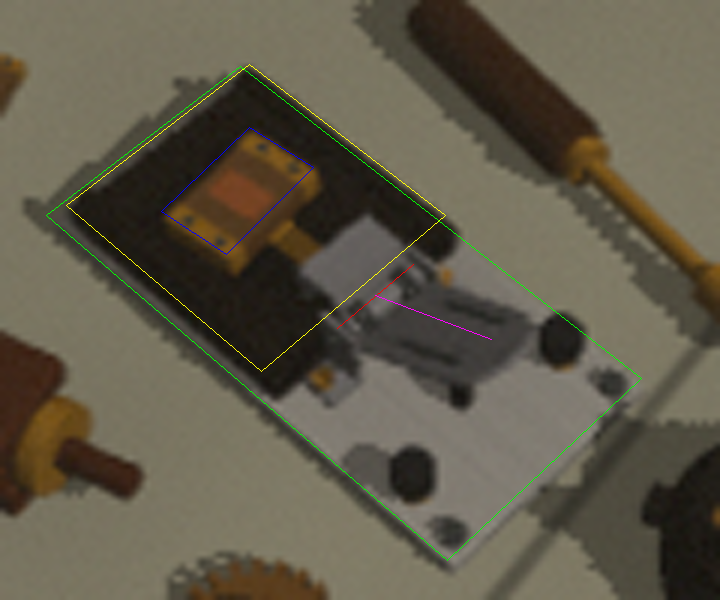

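Run:
```python
from h import *
from plant import manip
t=manip.snapshot("top");s=manip.snapshot("scene")
J=[(85,-45,8),(85,45,8),(-105,45,8),(-105,-45,8)]
u=unz([(78,95),(50,395),(690,458),(715,152)],235,150)
J2=[(85,-45,8),(4,-42,23)]; u2=unz([(452,568),(275,398)],175,140)
f=lambda q:np.r_[(proj(tw(q,J),t)-u).ravel(),2*(proj(tw(q,J2),s)-u2).ravel()]
q=least_squares(f,[600,0,1.57]); print(q.x,q.fun)
C=[(14,-22,30),(-14,-22,30),(-14,22,30),(14,22,30)]
v=unz([(482,200),(585,198),(590,358),(482,360)],235,150)
v2=unz([(237,255),(166,217),(258,135),(322,180)],175,140)
f=lambda q:np.r_[(proj(tw(q,C),t)-v).ravel(),(proj(tw(q,C),s)-v2).ravel()]
C2=C
c=least_squares(f,[600,0,1.57]); print(c.x,c.fun)
d=c.x-q.x;k=q.x[2];print("cond in jig",np.cos(k)*d[0]+np.sin(k)*d[1],-np.sin(k)*d[0]+np.cos(k)*d[1],d[2])
from scipy.spatial.transform import Rotation as R
st=manip.state();M=R.from_quat(st["eef_rot"]).as_matrix();print(M,np.arctan2(M[1,0],M[0,0]),st["clock"])
```

```text
[597.75084949 -41.11476597   1.46011101] [-2.28951592 -0.9462087  -1.97435095 -0.49371078 -0.80675694 -1.55830023
 -0.9612963  -1.67123744  0.17300139  0.24666758 -1.17445866 -4.97209659]
[591.79583867 -94.08333311   1.55170135] [-0.48500085  0.40163552 -1.16701892  0.60313896 -1.6761825  -0.28052767
 -0.19600157 -0.52732957 -1.3889568   0.14451485 -0.24436589 -0.66830954
 -0.83059378 -1.00596976 -0.90066969 -1.73839187]
cond in jig -53.302220186010395 0.06769119759152531 0.09159034279221734
[[ 4.00226210e-01 -1.10546767e-04  9.16416373e-01]
 [-9.16416281e-01  4.14531328e-04  4.00226220e-01]
 [-4.24127011e-04 -9.99999908e-01  6.45994448e-05]] -1.159032612624661 0.3
```

>>> drive_tool([
  [[20, 17, -12, 0, 0, 0.12, 88], [40, 34, -24, 0, 0, 0.24, 88], [60, 51, -36, 0, 0, 0.36, 88], [80, 68, -48, 0, 0, 0.48, 88], [100, 85, -60, 0, 0, 0.6, 88], [120, 102, -72, 0, 0, 0.72, 88], [140, 119, -84, 0, 0, 0.84, 88], [160, 136, -96, 0, 0, 0.96, 88], [180, 153, -108, 0, 0, 1.08, 88], [200, 170, -120, 0, 0, 1.2, 88]],
])

```text
clock: 1.13
eef_pos: [421.0, -333.0, 124.8]
eef_rot: [0.707, 0.017, -0.017, -0.707]
force: [0.3, -1.0, 0.9]
width: 75.2
```

```bash
cat > st.py <<'E'
from plant import manip
import numpy as np
from scipy.spatial.transform import Rotation as R
s=manip.state();M=R.from_quat(s["eef_rot"]).as_matrix()
print("t",s["clock"],"p",s["eef_pos"].round(2),"yaw",np.arctan2(M[1,0],M[0,0]).round(4),"tooly",M[:,1].round(4),"F",s["force"].round(2),"w",s["width"].round(2),"j",s["joint_pos"].round(2))
E
python3 st.py
python3 - <<'E'
from h import *
from plant import manip
t=manip.snapshot("top");s=manip.snapshot("scene")
cv2.imwrite("pics/s1.png",s["color"])
J=[(85,-45,8),(85,45,8),(-105,45,8),(-105,-45,8)]
u=unz([(78,95),(50,395),(690,458),(715,152)],235,150)
J2=[(85,-45,8),(4,-42,8)]; u2=unz([(452,568),(275,398)],175,140)
f=lambda q:np.r_[(proj(tw(q,J),t)-u).ravel(),2*(proj(tw(q,J2),s)-u2).ravel()]
q=least_squares(f,[600,0,1.57]); print(q.x,q.fun)
E
```

```text
[595.9303769  -42.6375813    1.45189729] [-1.16851198 -0.32334    -1.2643907   0.10214205 -0.14777099 -0.06440911
  0.11945737 -0.15609773 -0.76880745 -1.82804895 -0.0973509   0.82006655]Traceback (most recent call last):
  File "st.py", line 5, in <module>
    print("t",s["clock"],"p",s["eef_pos"].round(2),"yaw",np.arctan2(M[1,0],M[0,0]).round(4),"tooly",M[:,1].round(4),"F",s["force"].round(2),"w",s["width"].round(2),"j",s["joint_pos"].round(2))
                                                                                                                                                ^^^^^^^^^^^^^^^^
AttributeError: 'float' object has no attribute 'round'
```

>>> drive_tool([
  [[0, 0, -25, 0, 0, 0.12, 88], [0, 0, -50, 0, 0, 0.24, 88], [0, 0, -75, 0, 0, 0.36, 88], [0, 0, -95, 0, 0, 0.48, 88], [0, 0, -103, 0, 0, 0.6, 88], [0, 0, -106, 0, 0, 0.72, 88], [0, 0, -107, 0, 0, 0.84, 88], [0, 0, -108, 0, 0, 0.96, 88], [0, 0, -108, 0, 0, 1.08, 88], [0, 0, -108, 0, 0, 1.2, 88]],
])

```text
clock: 2.07
eef_pos: [419.9, -334.6, 17.4]
eef_rot: [0.574, 0.412, -0.412, -0.574]
force: [-0.2, -0.1, 0.1]
width: 75.1
```

```bash
sed -i 's/s\["width"\].round(2)/round(s["width"],2)/' st.py; python3 st.py
```

```text
t 2.0667 p [ 419.89 -334.55   17.41] yaw 1.2452 tooly [-0.e+00 -2.e-04 -1.e+00] F [-0.15 -0.09  0.07] w 75.11 j [-0.83  0.41 -0.39  0.77 -0.   -0.5 ]
```

>>> drive_tool([
  [[0, 0, -1, 0, 0, 0.1, 88], [0, 0, -2, 0, 0, 0.207, 88], [0, 0, -3, 0, 0, 0.207, 88], [0, 0, -4, 0, 0, 0.207, 88], [0, 0, -5, 0, 0, 0.207, 88], [0, 0, -6, 0, 0, 0.207, 88], [0, 0, -6, 0, 0, 0.207, 88], [0, 0, -6, 0, 0, 0.207, 88], [0, 0, -6, 0, 0, 0.207, 88], [0, 0, -6, 0, 0, 0.207, 88]],
])

```text
clock: 2.9
eef_pos: [420.2, -334.0, 11.3]
eef_rot: [0.53, 0.468, -0.468, -0.53]
force: [-0.2, 0.5, -0.7]
width: 75.4
```

>>> drive_tool([
  [[0, 0, -1, 0, 0, 0, 88], [0, 0, -1, 0, 0, 0, 88], [0, 0, -2, 0, 0, 0, 88], [0, 0, -2, 0, 0, 0, 88], [0, 0, -3, 0, 0, 0, 88], [0, 0, -3, 0, 0, 0, 88], [0, 0, -4, 0, 0, 0, 88], [0, 0, -4, 0, 0, 0, 88], [0, 0, -5, 0, 0, 0, 88], [0, 0, -5, 0, 0, 0, 88]],
])

```text
clock: 3.73
eef_pos: [420.1, -334.0, 6.1]
eef_rot: [-0.53, -0.468, 0.468, 0.53]
force: [-0.7, -0.1, 0.3]
width: 75.1
```

>>> drive_tool([
  [[0, 0, -1, 0, 0, 0, 88], [0, 0, -1, 0, 0, 0, 88], [0, 0, -2, 0, 0, 0, 88], [0, 0, -2, 0, 0, 0, 88], [0, 0, -3, 0, 0, 0, 88], [0, 0, -3, 0, 0, 0, 88], [0, 0, -3, 0, 0, 0, 88], [0, 0, -3, 0, 0, 0, 88], [0, 0, -3, 0, 0, 0, 88], [0, 0, -3, 0, 0, 0, 88]],
])

```text
clock: 4.57
eef_pos: [420.2, -334.1, 4.6]
eef_rot: [0.53, 0.468, -0.468, -0.529]
force: [-3.7, 3.4, 17.1]
width: 75.3
```

>>> drive_tool([
  [[0, 0, 20, 0, 0, 0, 88], [0, 0, 50, 0, 0, 0, 0], [20, 24, 80, 0, 0, 0, 0], [44, 54, 90, 0, 0, 0, 0], [68, 82, 90, 0, 0, 0, 0], [92, 110, 90, 0, 0, 0, 0], [116, 140, 90, 0, 0, 0, 0], [140, 170, 90, 0, 0, 0, 0], [160, 192, 90, 0, 0, 0, 0], [167, 202, 90, 0, 0, 0, 0]],
])

```text
clock: 5.4
eef_pos: [589.3, -129.0, 93.1]
eef_rot: [0.529, 0.469, -0.469, -0.529]
force: [-0.6, -0.1, -0.6]
width: 0.2
```

>>> drive_tool([
  [[0, 0, -15, 0, 0, 0, 0], [0, 0, -30, 0, 0, 0, 0], [0, 0, -40, 0, 0, 0, 0], [0, 0, -45, 0, 0, 0, 0], [0, 0, -45, 0, 0, 0, 0], [0, 0, -45, 0, 0, 0, 0], [0, 0, -45, 0, 0, 0, 0], [0, 0, -45, 0, 0, 0, 0], [0, 0, -45, 0, 0, 0, 0], [0, 0, -45, 0, 0, 0, 0]],
])

```text
clock: 6.23
eef_pos: [587.3, -132.2, 48.8]
eef_rot: [0.53, 0.468, -0.468, -0.529]
force: [-0.5, -0.4, -0.2]
width: 0.2
```

```bash
python3 st.py
cat > z.py <<'E'
import sys,cv2
from plant import manip
n=sys.argv[1]
t=manip.snapshot("top")["color"][150:240,235:365];s=manip.snapshot("scene")["color"][120:240,165:325]
cv2.imwrite(f"pics/{n}t.png",cv2.resize(t,None,fx=5,fy=5,interpolation=cv2.INTER_CUBIC));cv2.imwrite(f"pics/{n}s.png",cv2.resize(s,None,fx=5,fy=5,interpolation=cv2.INTER_CUBIC))
E
python3 z.py a
```

```text
t 6.2333 p [ 587.33 -132.17   48.78] yaw 1.4479 tooly [ 8.e-04 -3.e-04 -1.e+00] F [-0.49 -0.38 -0.17] w 0.21 j [-0.36  0.46 -0.19  0.92 -0.   -0.24]
```

View pics/as.png

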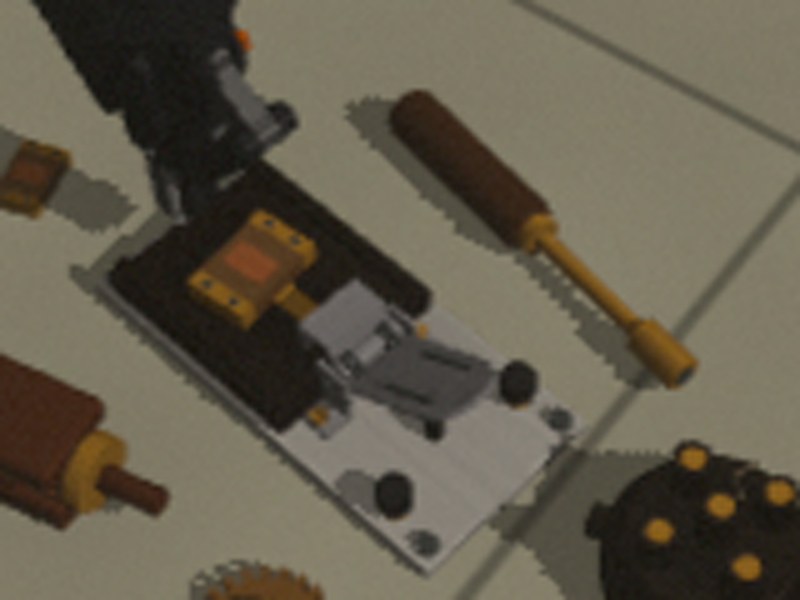

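View pics/at.png

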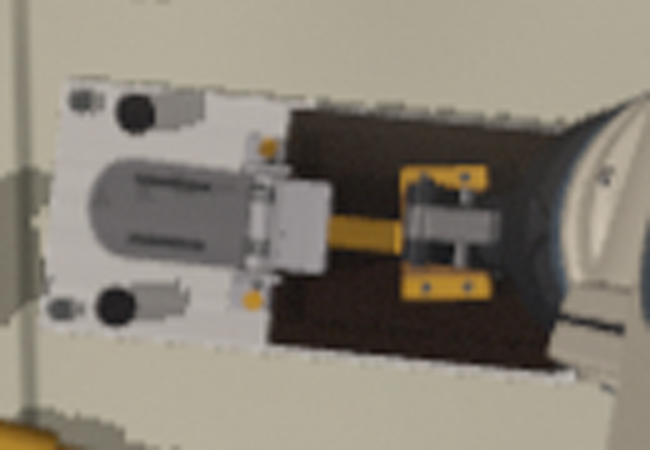

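>>> drive_tool([
  [[0, 0, -4, 0, 0, 0, 0], [0, 0, -8, 0, 0, 0, 0], [0, 0, -10, 0, 0, 0, 0], [0, 0, -10, 0, 0, 0, 0], [0.5, 4, -10, 0, 0, 0, 0], [1, 8, -10, 0, 0, 0, 0], [1.4, 12, -10, 0, 0, 0, 0], [1.9, 16, -10, 0, 0, 0, 0], [2.4, 20, -10, 0, 0, 0, 0], [2.4, 20, -10, 0, 0, 0, 0]],
])

```text
clock: 7.17
eef_pos: [589.6, -111.1, 38.4]
eef_rot: [-0.53, -0.469, 0.469, 0.53]
force: [-0.9, -0.6, -0.6]
width: 0.0
```

```bash
python3 st.py; python3 z.py b
```

```text
t 7.1667 p [ 589.65 -111.09   38.39] yaw 1.4489 tooly [ 1.e-04  1.e-04 -1.e+00] F [-0.93 -0.64 -0.65] w 0.02 j [-0.33  0.47 -0.21  0.89  0.   -0.2 ]
```

View pics/bs.png

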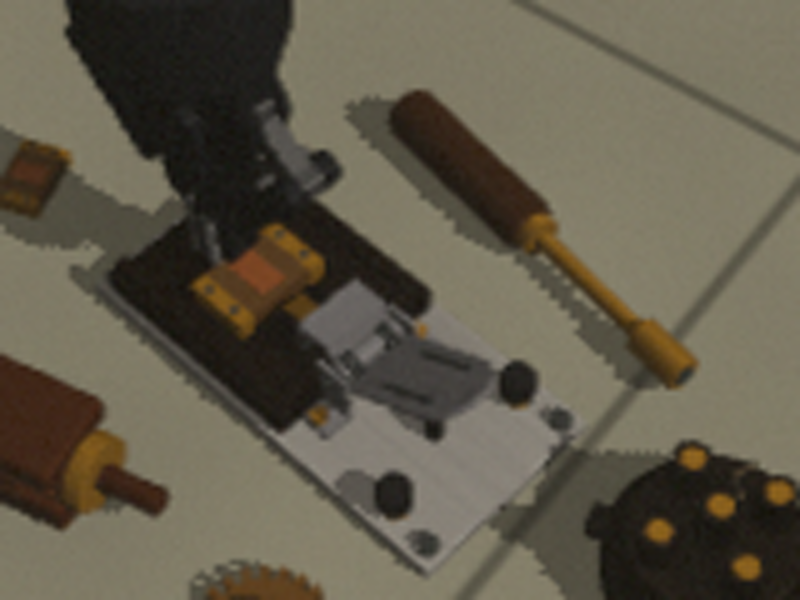

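View pics/bt.png

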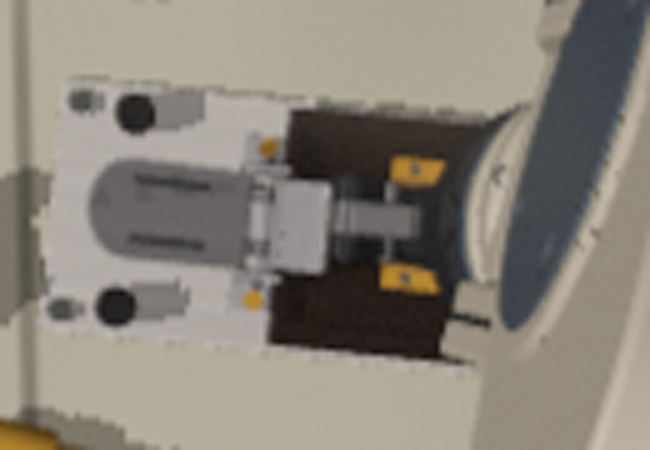

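>>> drive_tool([
  [[0.4, 3, 0, 0, 0, 0, 0], [0.7, 6, 0, 0, 0, 0, 0], [1.1, 9, 0, 0, 0, 0, 0], [1.4, 12, 0, 0, 0, 0, 0], [1.4, 12, 0, 0, 0, 0, 0], [1.4, 12, 0, 0, 0, 0, 0], [1.2, 10, 0, 0, 0, 0, 0], [0, 0, 0, 0, 0, 0, 0], [0, 0, 30, 0, 0, 0, 0], [-2, -20, 60, 0, 0, 0, 0]],
])

```text
clock: 8.1
eef_pos: [586.3, -130.7, 97.4]
eef_rot: [-0.528, -0.468, 0.469, 0.531]
force: [1.1, 0.1, 0.2]
width: -0.1
```

>>> drive_tool([
  [[-4, -30, 10, 0, 0, 0, 88], [-8, -60, 20, 0, 0, 0, 88], [-12, -90, 20, 0, 0, 0, 88], [-15, -125, 20, 0, 0, 0, 88], [-15, -125, 20, 0, 0, 0, 88], [-15, -125, 20, 0, 0, 0, 88], [-15, -125, 20, 0, 0, 0, 88], [-15, -125, 20, 0, 0, 0, 88], [-15, -125, 20, 0, 0, 0, 88], [-15, -125, 20, 0, 0, 0, 88]],
])

```text
clock: 8.93
eef_pos: [572.7, -256.0, 118.4]
eef_rot: [-0.529, -0.469, 0.469, 0.529]
force: [0.5, -0.2, 1.0]
width: 75.1
```

```bash
python3 st.py; python3 z.py c
```

```text
t 8.9333 p [ 572.72 -256.02  118.35] yaw 1.4494 tooly [-0.e+00  1.e-04 -1.e+00] F [ 0.54 -0.15  1.03] w 75.06 j [-0.55  0.45 -0.02  1.1   0.   -0.43]
```

View pics/cs.png

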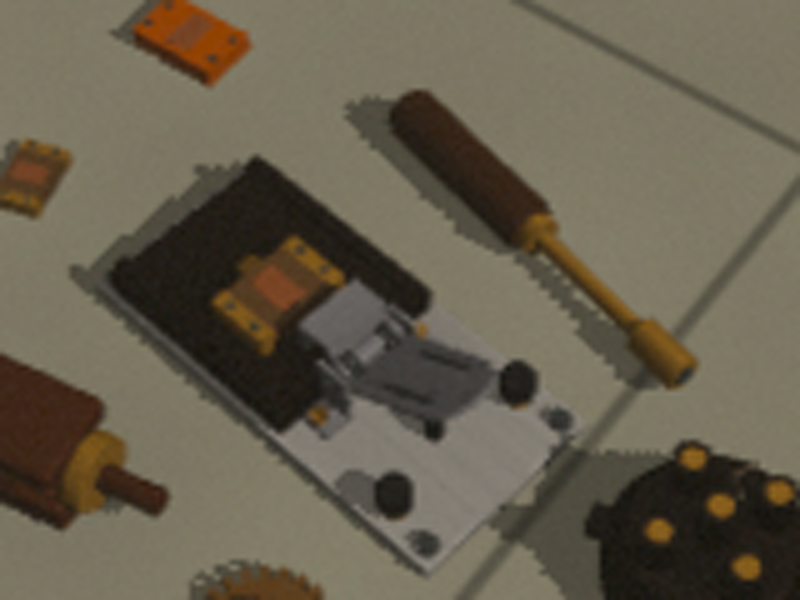

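View pics/ct.png

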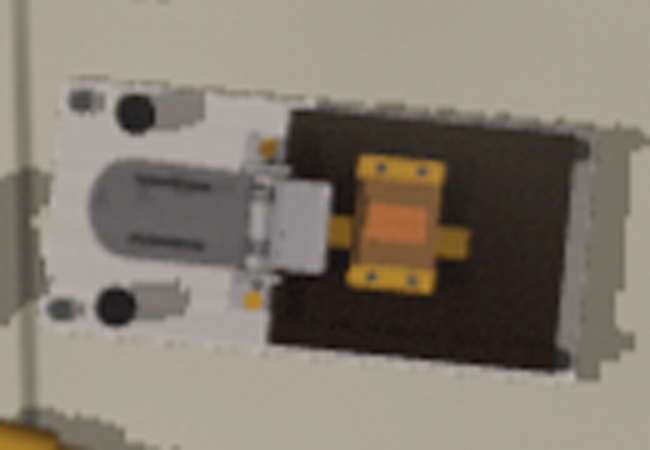

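Run:
```python
from h import *
from plant import manip
t=manip.snapshot("top")
q=np.array([595.9,-42.6,1.452])
C=[(14,-22,30),(-14,-22,30),(-14,22,30),(14,22,30)]
v=unz([(360,155),(445,162),(433,294),(347,290)],235,150,5)
c=least_squares(lambda q:(proj(tw(q,C),t)-v).ravel(),[600,0,1.57]); print(c.x,c.fun)
d=c.x-q;k=q[2];print("cond in jig",np.cos(k)*d[0]+np.sin(k)*d[1],-np.sin(k)*d[0]+np.cos(k)*d[1],d[2])
for x,y in((-9,-2),(-30,-2)): print(tw(q,[(x,y,0)]))
```

```text
[594.71850408 -78.92208174   1.45713076] [ 0.13040551  0.5309109  -0.47037364  0.54039899 -0.21502993 -0.20324168
  0.55986405 -0.86362421]
cond in jig -36.2061115785873 -3.1316191798095856 0.005130760680546409
[[596.81925009 -51.77360231   0.        ]]
[[594.33039091 -72.62559454   0.        ]]
```

>>> drive_tool([
  [[3, 25, 0, 0, 0, 0, 88], [6, 50, 0, 0, 0, 0, 88], [9, 75, 0, 0, 0, 0, 88], [12, 100, 0, 0, 0, 0, 88], [15, 125, 0, 0, 0, 0, 88], [18, 150, 0, 0, 0, 0, 88], [21, 175, 0, 0, 0, 0, 88], [23.7, 190, 0, 0, 0, 0, 88], [23.7, 196.2, -20, 0, 0, 0, 88], [23.7, 196.2, -43, 0, 0, 0, 88]],
])

```text
clock: 9.92
eef_pos: [597.4, -58.9, 76.5]
eef_rot: [0.53, 0.47, -0.468, -0.528]
force: [0.5, -0.5, -0.2]
width: 75.2
```

>>> drive_tool([
  [[0, 0, -3, 0, 0, 0, 88], [0, 0, -6, 0, 0, 0, 88], [0, 0, -9, 0, 0, 0, 88], [0, 0, -10, 0, 0, 0, 88], [0, 0, -10, 0, 0, 0, 88], [0, 0, -10, 0, 0, 0, 88], [0, 0, -10, 0, 0, 0, 88], [0, 0, -10, 0, 0, 0, 88], [0, 0, -10, 0, 0, 0, 88], [0, 0, -10, 0, 0, 0, 88]],
])

```text
clock: 10.75
eef_pos: [596.3, -60.9, 65.4]
eef_rot: [0.53, 0.468, -0.468, -0.53]
force: [-0.8, -0.1, 0.5]
width: 74.9
```

```bash
python3 st.py; python3 z.py d
```

```text
t 10.75 p [596.29 -60.87  65.45] yaw 1.448 tooly [ 2.e-04 -1.e-04 -1.e+00] F [-0.81 -0.06  0.47] w 74.91 j [-0.24  0.45 -0.17  0.95 -0.   -0.12]
```

View pics/ds.png

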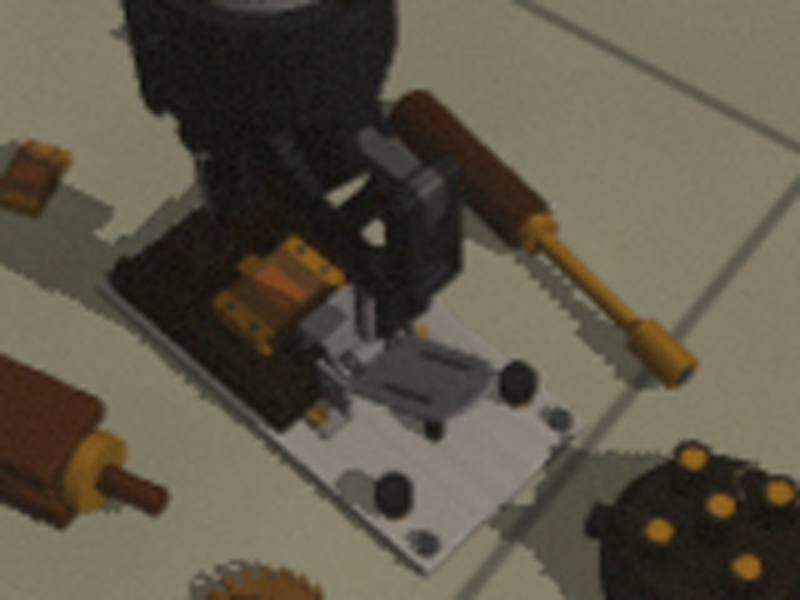

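View pics/dt.png

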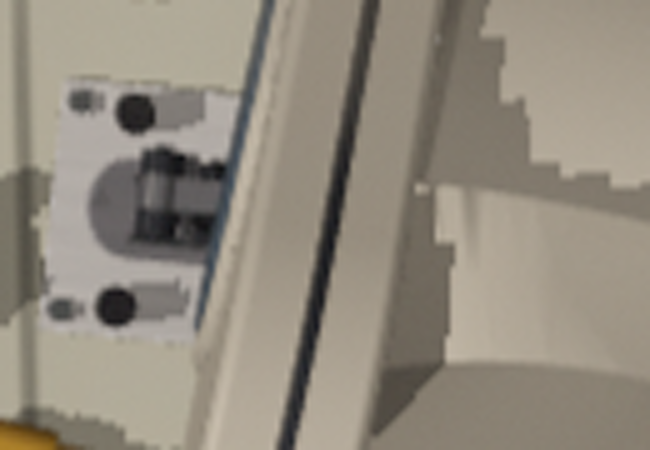

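Run:
```python
from h import *
from plant import manip
r=manip.snapshot("scene")
q=np.array([596.29,-60.87,1.448]); 
for s in(1,-1):
  P=tw(q,[(s*37.5,-11,60.8),(s*37.5,11,60.8),(s*45,-11,60.8),(s*45,11,60.8)])
  print(((proj(P,r)-[165,120]+.5)*5).round(0))
im=cv2.resize(r["color"][150:210,190:270],None,fx=10,fy=10,interpolation=cv2.INTER_CUBIC)
im=cv2.convertScaleAbs(im,alpha=2,beta=20)
for s in(1,-1):
  P=tw(q,[(s*37.5,-11,60.8),(s*37.5,11,60.8),(s*45,11,60.8),(s*45,-11,60.8)])
  cv2.polylines(im,[np.int32((proj(P,r)-[190,150]+.5)*10)],True,(0,255,0),1)
cv2.imwrite("pics/e.png",im)
```

```text
[[353. 336.]
 [395. 300.]
 [367. 348.]
 [410. 312.]]
[[214. 223.]
 [257. 190.]
 [201. 212.]
 [243. 180.]]
```

View pics/e.png

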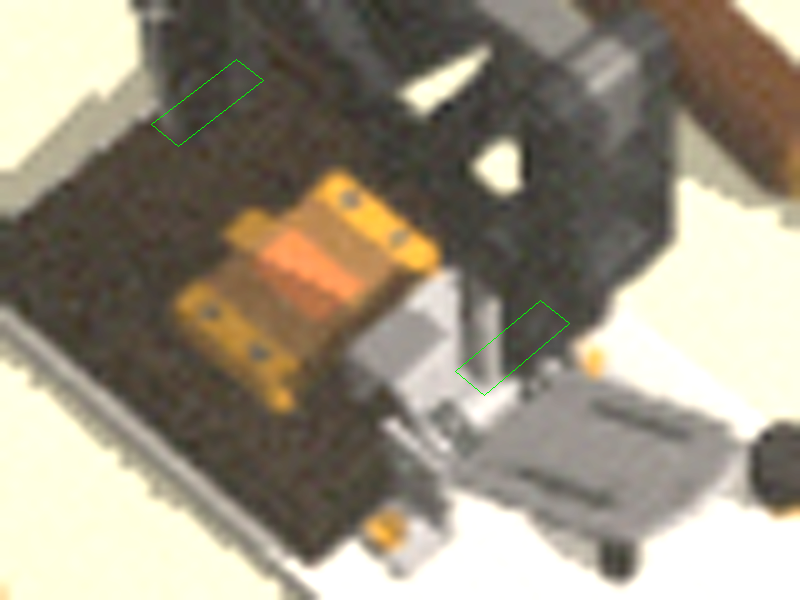

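>>> drive_tool([
  [[0.1, 1, -4, 0, 0, 0, 88], [0.1, 1, -8, 0, 0, 0, 88], [0.1, 1, -12, 0, 0, 0, 88], [0.1, 1, -16, 0, 0, 0, 88], [0.1, 1, -20, 0, 0, 0, 88], [0.1, 1, -23, 0, 0, 0, 88], [0.1, 1, -26, 0, 0, 0, 88], [0.1, 1, -28, 0, 0, 0, 88], [0.1, 1, -29, 0, 0, 0, 88], [0.1, 1, -29, 0, 0, 0, 88]],
])

```text
clock: 11.73
eef_pos: [596.5, -59.7, 36.4]
eef_rot: [0.53, 0.469, -0.468, -0.53]
force: [-0.2, 1.2, 4.1]
width: 75.3
```

```bash
python3 st.py; python3 z.py f
```

```text
t 11.7333 p [596.47 -59.72  36.42] yaw 1.4481 tooly [ 4.e-04  2.e-04 -1.e+00] F [-0.2   1.2   4.14] w 75.3 j [-0.24  0.47 -0.21  0.89  0.   -0.12]
```

View pics/fs.png

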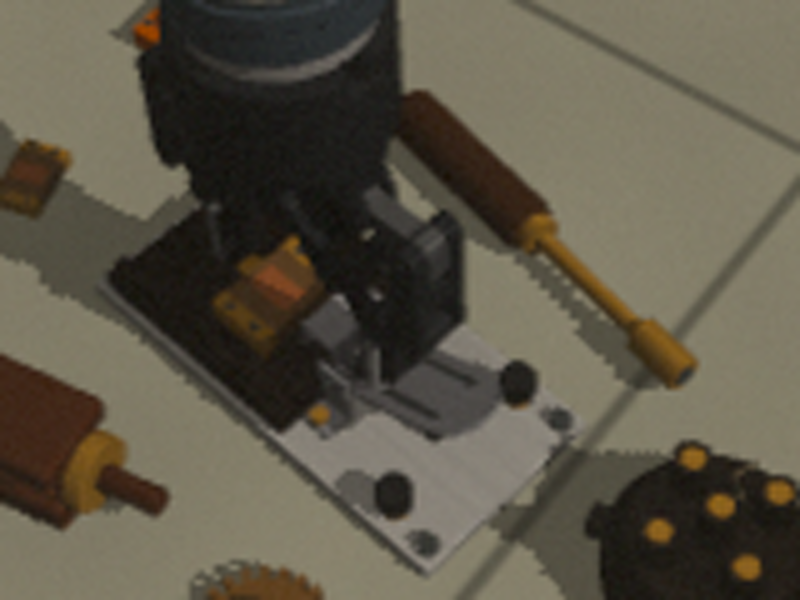

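>>> drive_tool([
  [[0, 0, -1, 0, 0, 0, 88], [0, 0, -2, 0, 0, 0, 88], [0, 0, -3, 0, 0, 0, 88], [0, 0, -3, 0, 0, 0, 88], [0, 0, -4, 0, 0, 0, 88], [0, 0, -5, 0, 0, 0, 88], [0, 0, -6, 0, 0, 0, 88], [0, 0, -6, 0, 0, 0, 88], [0, 0, -6, 0, 0, 0, 88], [0, 0, -6, 0, 0, 0, 88]],
])

```text
clock: 12.67
eef_pos: [596.6, -59.6, 30.6]
eef_rot: [0.53, 0.469, -0.468, -0.53]
force: [-1.1, 1.7, 6.3]
width: 75.1
```

```bash
python3 st.py; python3 z.py g
```

```text
t 12.6667 p [596.58 -59.57  30.65] yaw 1.4482 tooly [ 8.e-04  4.e-04 -1.e+00] F [-1.14  1.7   6.32] w 75.09 j [-0.24  0.48 -0.22  0.87  0.   -0.12]
```

View pics/gs.png

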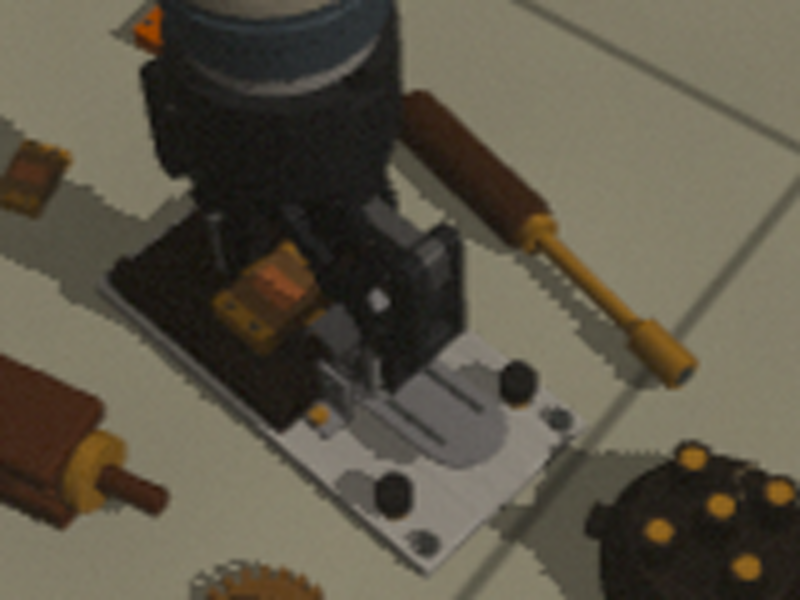

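>>> drive_tool([
  [[0.2, 2, 0, 0, 0, 0, 88], [0.5, 4, 0, 0, 0, 0, 88], [0.7, 6, 0, 0, 0, 0, 88], [0.9, 8, 0, 0, 0, 0, 88], [1.2, 10, 0, 0, 0, 0, 88], [1.4, 12, 0, 0, 0, 0, 88], [1.7, 14, 0, 0, 0, 0, 88], [1.9, 16, 0, 0, 0, 0, 88], [2.1, 18, 0, 0, 0, 0, 88], [2.3, 19.5, 0, 0, 0, 0, 88]],
])

```text
clock: 13.6
eef_pos: [598.8, -40.4, 30.3]
eef_rot: [0.53, 0.468, -0.468, -0.53]
force: [-0.8, -3.6, 4.4]
width: 75.1
```

```bash
python3 st.py; python3 z.py i
```

```text
t 13.6 p [598.78 -40.4   30.34] yaw 1.4478 tooly [ 3.e-04 -4.e-04 -1.e+00] F [-0.77 -3.65  4.42] w 75.09 j [-0.21  0.48 -0.22  0.87 -0.   -0.08]
```

View pics/is.png

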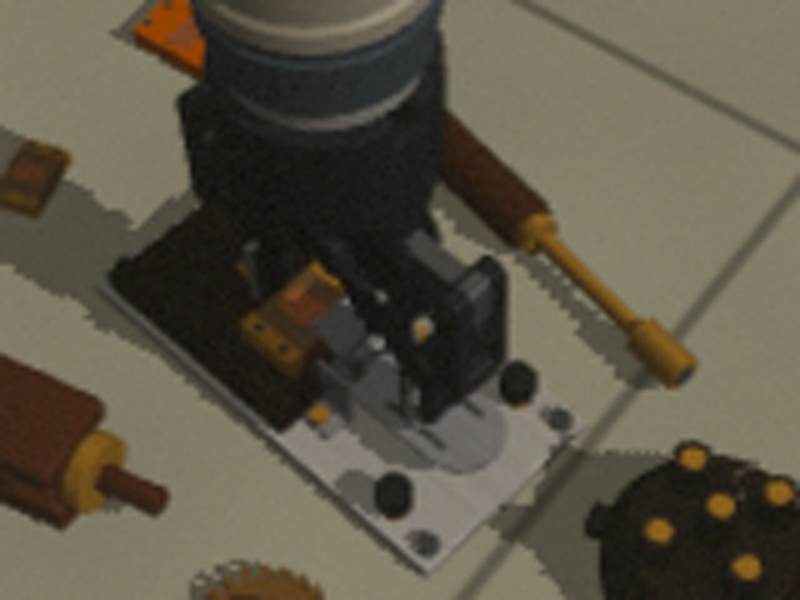

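>>> drive_tool([
  [[0.1, 0.5, 0, 0, 0, 0, 88], [0.1, 1, 0, 0, 0, 0, 88], [0.2, 1.5, 0, 0, 0, 0, 88], [0.2, 2, 0, 0, 0, 0, 88], [0.3, 2.5, 0, 0, 0, 0, 88], [0.4, 3, 0, 0, 0, 0, 88], [0.4, 3.5, 0, 0, 0, 0, 88], [0.5, 4, 0, 0, 0, 0, 88], [0.5, 4, 0, 0, 0, 0, 88], [0.5, 4, 0, 0, 0, 0, 88]],
])

```text
clock: 14.53
eef_pos: [599.1, -36.2, 30.2]
eef_rot: [-0.53, -0.468, 0.468, 0.53]
force: [-1.0, -2.5, 3.4]
width: 75.1
```

```bash
python3 st.py
```

```text
t 14.5333 p [599.07 -36.2   30.24] yaw 1.4481 tooly [-1.e-04  2.e-04 -1.e+00] F [-0.97 -2.52  3.42] w 75.13 j [-0.2   0.48 -0.22  0.87  0.   -0.08]
```

>>> drive_tool([
  [[0.1, 0.5, 0, 0, 0, 0, 88], [0.1, 1, 0, 0, 0, 0, 88], [0.2, 1.5, 0, 0, 0, 0, 88], [0.2, 2, 0, 0, 0, 0, 88], [0.3, 2.5, 0, 0, 0, 0, 88], [0.4, 3, 0, 0, 0, 0, 88], [0.4, 3, 0, 0, 0, 0, 88], [0.4, 3, 0, 0, 0, 0, 88], [0.4, 3, 0, 0, 0, 0, 88], [0.4, 3, 0, 0, 0, 0, 88]],
])

```text
clock: 15.37
eef_pos: [599.4, -34.3, 30.3]
eef_rot: [0.53, 0.468, -0.469, -0.53]
force: [-0.8, -8.4, 5.1]
width: 75.0
```

```bash
python3 st.py; python3 z.py k
```

```text
t 15.3667 p [599.35 -34.28  30.34] yaw 1.4472 tooly [-4.0e-04 -1.9e-03 -1.0e+00] F [-0.83 -8.4   5.1 ] w 75.05 j [-0.2   0.48 -0.22  0.87 -0.   -0.07]
```

View pics/ks.png

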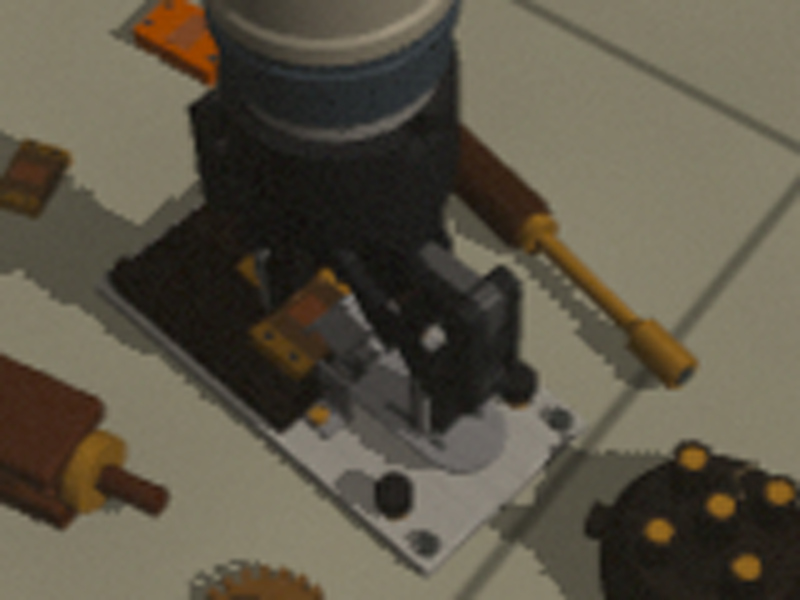

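>>> drive_tool([
  [[0.1, 0.5, 0, 0, 0, 0, 88], [0.1, 1, 0, 0, 0, 0, 88], [0.1, 1, 0, 0, 0, 0, 88], [0.1, 1, 0, 0, 0, 0, 88], [0.1, 1, 0, 0, 0, 0, 88], [0.1, 1, 0, 0, 0, 0, 88], [0.1, 1, 0, 0, 0, 0, 88], [0.1, 1, 0, 0, 0, 0, 88], [0.1, 1, 0, 0, 0, 0, 88], [0.1, 1, 0, 0, 0, 0, 88]],
])

```text
clock: 16.3
eef_pos: [599.4, -34.1, 30.4]
eef_rot: [0.531, 0.467, -0.469, -0.529]
force: [-2.1, -12.2, 4.1]
width: 75.0
```

```bash
python3 st.py
python3 - <<'E'
from h import *
from plant import manip
r=manip.snapshot("scene")
q=np.array([595.9,-42.6,1.452])
im=cv2.resize(r["color"][150:220,190:280],None,fx=8,fy=8,interpolation=cv2.INTER_CUBIC)
im=cv2.convertScaleAbs(im,alpha=2,beta=20)
P=tw(q,[(0,-25,30),(0,19,30),(-28,19,30),(-28,-25,30)])
cv2.polylines(im,[np.int32((proj(P,r)-[190,150]+.5)*8)],True,(0,255,0),1)
P=tw(q,[(4,-42,8),(4,-42,24),(-95,-42,24)])
cv2.polylines(im,[np.int32((proj(P,r)-[190,150]+.5)*8)],False,(0,0,255),1)
cv2.imwrite("pics/l.png",im)
E
```

```text
t 16.3 p [599.38 -34.13  30.4 ] yaw 1.4466 tooly [-6.0e-04 -3.5e-03 -1.0e+00] F [ -2.12 -12.24   4.12] w 75.01 j [-0.19  0.48 -0.22  0.87 -0.   -0.07]
```

View pics/l.png

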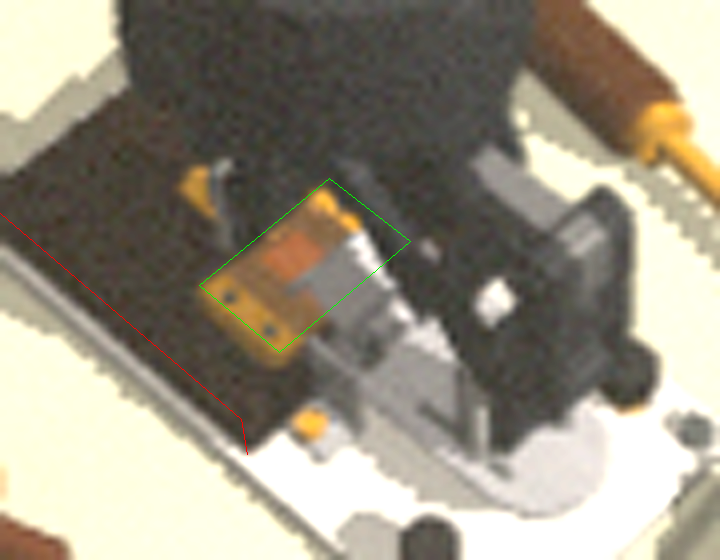

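>>> drive_tool([
  [[-0.1, -1, 0, 0, 0, 0, 88], [-0.3, -2.5, 0, 0, 0, 0, 88], [-0.6, -5, 0, 0, 0, 0, 88], [-0.6, -5, 0, 0, 0, 0, 88], [-0.6, -5, 2, 0, 0, 0, 88], [-0.6, -5, 4, 0, 0, 0, 88], [-0.6, -5, 7, 0, 0, 0, 88], [-0.6, -5, 11, 0, 0, 0, 88], [-0.6, -5, 18, 0, 0, 0, 88], [-0.6, -5, 30, 0, 0, 0, 88]],
])

```text
clock: 17.18
eef_pos: [598.2, -37.3, 59.9]
eef_rot: [-0.529, -0.468, 0.469, 0.53]
force: [-1.0, -1.2, 0.7]
width: 75.2
```

>>> drive_tool([
  [[0, 0, 20, 0, 0, 0, 88], [0, 0, 50, 0, 0, 0, 88], [0, 0, 80, 0, 0, 0, 88], [-2, -30, 100, 0, 0, 0, 88], [-6, -65, 100, 0, 0, 0, 88], [-10, -100, 100, 0, 0, 0, 88], [-15, -135, 100, 0, 0, 0, 88], [-20, -170, 100, 0, 0, 0, 88], [-24, -200, 100, 0, 0, 0, 88], [-24, -220, 100, 0, 0, 0, 88]],
])

```text
clock: 18.02
eef_pos: [573.9, -260.2, 160.7]
eef_rot: [0.53, 0.468, -0.468, -0.53]
force: [0.0, 0.2, 0.1]
width: 75.3
```

```bash
python3 st.py; python3 z.py m
```

```text
t 18.0167 p [ 573.89 -260.19  160.67] yaw 1.4461 tooly [-5.e-04 -6.e-04 -1.e+00] F [0.04 0.23 0.05] w 75.3 j [-0.56  0.43  0.06  1.2  -0.   -0.43]
```

View pics/ms.png

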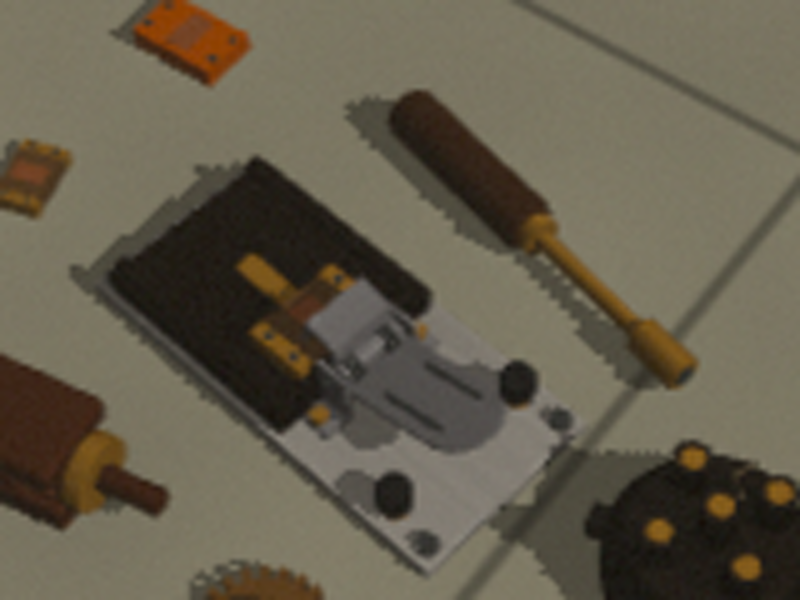

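View pics/mt.png

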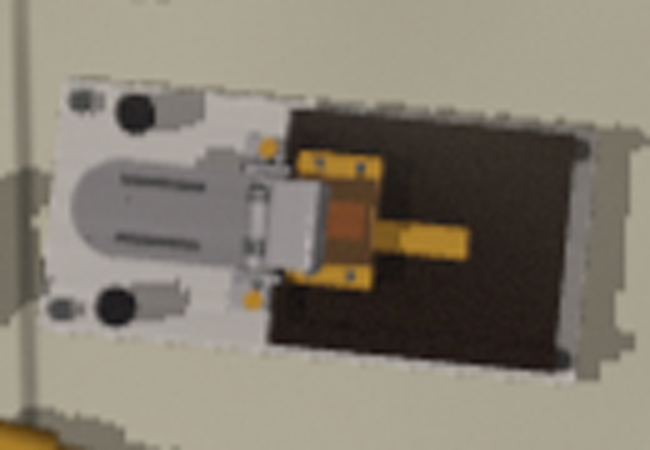

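Run:
```python
from h import *
from plant import manip
t=manip.snapshot("top")
q=np.array([595.9,-42.6,1.452])
C=[(14,-22,30),(-14,-22,30),(-14,22,30)]
v=unz([(298,150),(383,157),(371,291)],235,150,5)
c=least_squares(lambda q:(proj(tw(q,C),t)-v).ravel(),[600,0,1.57]); print(c.x,c.fun)
d=c.x-q;k=q[2];print("cond in jig",np.cos(k)*d[0]+np.sin(k)*d[1],-np.sin(k)*d[0]+np.cos(k)*d[1],d[2])
```

```text
[597.26517188 -58.1756072    1.45312042] [ 0.39192888  0.351419   -0.26041213  0.421952   -0.12770407 -0.76919623]
cond in jig -15.304034275774487 -3.2015260188492176 0.0011204230096280021
```

```bash
python3 -c "
from plant import manip
print(manip.job_done())"
```

```text
the job is handed in; nothing more can be done
None
```

The condenser is home against the stop with the jaw shut on it. I handed the job in at about 18 s of the 53 s allowed. `job_done()` gives no verdict.

**What I did**
- I found the jig and the condenser in both camera views. I also touched the shelf once to get the fingertip height at 75 mm opening.
- With the fingers shut, I slid the condenser forward from about jig x -52 to -36 mm. This also squared it up.
- With the fingers open, one fingertip held the tail down (about 6 N) while the other pushed the condenser under the raised jaw. The push force rose to 12 N and the hand stopped advancing, so I took that as the stop.
- I backed off about 4 mm, let the tail up and moved the hand clear.

**Last checks**
- **Condenser position:** the final top picture puts it square to the jig (about 0.001 rad) and 3 mm off centre.
- **Distance along the jig:** it reads x = -15.3 mm using the jig position averaged over both cameras. By the top camera alone it is -14.2 mm. The two differ by about 1 mm, but both are within tolerance (-16.5 to -11.5 mm).
- **Clip:** the jaw rests on the condenser. I judged this from the pictures and did not measure the clip angle or the jaw's 1 N pressing force.
- **Surroundings:** the hand reads no contact force. The bystanders in view look unmoved, though I did not measure their positions.

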